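# Hang the small spindle in the sample cell

### The job

Ready the sample cell for a measurement: slide the white guide plate by its orange knob until its hole sits squarely over the well in the block (red marks in line) and leave it there. Then pick up the spindle with the smallest disc, lower it upright through the guide hole without touching the plate or the cell, and finish holding it still, hanging in the middle of the hole with its disc about half-way down the well. Leave the other spindles, the two jars and the beaker undisturbed.

Things in the scene. Friction and masses are not known exactly. Their poses are not given: they have to be found in the camera images.
- sample_cell: fixed sample cell: grey block, 100 mm (x) by 215 mm (y), 70 mm high, with a steel rail 10 mm wide and 10 mm high along each long edge of its top (rail tops 80 mm above the bench; rails centred 38 mm either side of the middle line) and two brass stubs on the front. Origin: centre of its underside; its y axis runs along the rails. Turned about the vertical by up to 0.35 rad either way
- well_mouth (a point): centre of the well's mouth in the block's top face, 70 mm above the bench, 27.5 mm to the -y side of the block's centre. The well is round, 46 mm wide and 55 mm deep, closed below, and mostly covered by the guide plate at the start. A red mark on each rail stands level with it
- guide_slide (a joint): white guide plate, 64 mm by 140 mm and 6 mm thick, sliding between the rails on top of the block (its top face 76 mm above the bench). Value in m along the block's y axis: 0 when the guide hole is exactly over the well (red marks of plate and rails in line), starting somewhere at 0.030 to 0.048; it can overshoot to -0.015, where there is a stop. It moves with about 2 N of friction and stays where it is left
- guide_hole (a point): centre of the round guide hole, 42 mm wide, through the guide plate, in the plate's top face; moves with the plate; its axes are the cell's (z up)
- slide_knob (a point): grip point on the guide plate's orange round knob, 14 mm in diameter: 20 mm above the plate's top face, 16 mm below the knob's top (the knob stands 36 mm above the plate), 60 mm to the +y side (cell's axes) of the guide hole. Nothing else stands within 25 mm beside it above the height of the rail tops
- spindle_mid (a point): the small spindle, half-way up (46 mm above its underside), on its axis; its z axis is the spindle's axis. Bare metal, 92 mm tall, about 60 g: at its foot a disc 27 mm wide and 11 mm thick, then a stem 4 mm thick, and from 63 to 92 mm a round collet 12 mm thick, the place to grip (about 80 mm above the underside). It stands upright on the bench on its disc, at a random place in a row of three spindles about 110 mm apart.
- spindle_foot (a point): centre of the underside of the small spindle's disc
- small_spindle: the small spindle as a whole; origin at the centre of the disc's underside, z axis up its stem. Right behind the row of spindles (from x = 0.57 on, y from -0.32 to -0.04) stands the fixed beige housing of an old viscometer, 190 mm high with a taller column and arm on top, its arm reaching forward to x = 0.55 at 0.31 m height: go round in front of it (x below about 0.48)
- medium_spindle: bystander: bare metal viscometer spindle, 92 mm tall, with a 36 mm disc at its foot; origin at the centre of the disc's underside. Stands in the same row as the small one, in random order
- large_spindle: bystander: bare metal viscometer spindle, 92 mm tall, with a 47 mm disc at its foot; origin at the centre of the disc's underside. Stands in the same row, in random order
- beaker: bystander at the back: clear glass beaker, 66 mm wide, 80 mm tall; origin at the centre of its underside
- green_jar: bystander at the back: green sample jar with blue lid, 49 mm wide, 58 mm tall; origin at the centre of its underside
- amber_jar: bystander at the back: amber sample jar with black lid, 54 mm wide, 65 mm tall; origin at the centre of its underside
Not all that is in view belongs to the job. Several things have the shape of the sample_cell; the one meant has the colours described above. What is shaped like the small_spindle but purple is not meant.

How it is judged:
On the way, in this order (a step that is already met when the one before it is completed fails the run):
1. the guide plate is set with its hole over the well (within 4 mm), while the spindle still stands on the bench (value of joint guide_slide between -0.004 and 0.004 m and height (world z) of spindle_foot below 0.01 m), for 0.2 s.
2. the small spindle is held by the fingers above the guide plate, upright over the guide hole (contact force between the fingers and small_spindle above 0.5 N and z of spindle_foot in the frame of guide_hole above 0.002 m and horizontal distance between spindle_foot and guide_hole below 0.0075 m and angle between spindle_foot's own z axis and vertical below 0.15 rad), for 0.05 s.
At the end, for the whole second after the job is handed in: guide hole within 4 mm of the well; the fingers hold the small spindle (over 1 N), still (under 20 mm/s), upright (0.09 rad), its underside 18 to 48 mm below the plate's top face and within 4.5 mm of the guide hole's axis, touching neither plate nor cell (value of joint guide_slide between -0.004 and 0.004 m and horizontal distance between spindle_foot and guide_hole below 0.0045 m and z of spindle_foot in the frame of guide_hole between -0.048 and -0.018 m and angle between spindle_foot's own z axis and vertical below 0.09 rad and contact force between the fingers and small_spindle above 1 N and contact force between small_spindle and sample_cell below 0.2 N and linear speed of small_spindle below 0.02 m/s); the arm keeps its last pose, push and grip.
It fails at once if the small spindle touches the guide plate or the cell (contact force between small_spindle and sample_cell above 0.3 N).
It fails at once if a bystander (another spindle, jar, beaker) is pushed more than 20 mm or tipped (distance of any of medium_spindle, large_spindle, beaker, green_jar, amber_jar from where it was at the start of the episode above 0.02 m or angle between any of medium_spindle, large_spindle, beaker, green_jar, amber_jar's own z axis and vertical above 0.3 rad).
It also fails if it takes over 72 s, if anything falls off the work surface, if the arm or the gripper's body presses on something with over 40 N, if the wrist force passes 120 N, or if a joint passes its speed limit or range.

### The arm

A 6-joint arm with a two-finger parallel gripper is mounted at the origin on a cart in front of the work surface, level with it; the furniture and walls round the work are solid. World frame = base frame: x ahead of the robot, y to its left, z up, the work surface at z = 0. Lengths are in m, angles in rad, forces in N, time in s.
With the tool pointing down it reaches from about 0.4 to 0.825 m from the base axis. Payload 7 kg.
Tool frame: the origin (TCP) lies midway between the tips of the shut fingers; the grasp point (between the pads) lies 19 mm behind it; z points along the fingers, y is the line along which they close (so a half turn about z gives the same grasp; the last joint's range is limited). The gripper opens to 88 mm and grips with 3 to 60 N. Pads are 19 mm wide; open, the fingers measure 130 mm over their backs; the gripper's body (78 mm by 193 mm) begins 47 mm behind the grasp point.
Start: joints at [-1.035, 0.359, 0.012, 0, -1.224, -0.288], TCP at [0.166, -0.654, 0.227] pointing down, gripper open.
Joint ranges: [-3.07, 3.07], [-1.43, 2.12], [-1.02, 1.25], [-3.03, 1.67], [-3.05, -0], [-3.03, 3.03]. Speed limits (rad/s): [2.39, 2.39, 3.01, 3.14, 3.14, 3.14].

### API

Orientations are given as [roll, pitch, yaw] about the fixed x, y, z axes, in that order (R = Rz(yaw) Ry(pitch) Rx(roll)).
In Python, from station import get_state, grab_frame, calibration, job_done, boxes_of, regions_of, spot_point gives the robot as it stands. The module is installed in compiled form; this text tells all that it offers.
- The arm moves only by the tool arm_command, never from a script. Its argument "commands" is a list of rows, each an object of numbers: "tx", "ty", "tz": the shift along the tool's x, y, z each as a share of 25 cm, from -1 to 1; "twist": the turn about the tool's z as a share of 180 degrees, from -1 to 1. A call has exactly 8 rows; each row is the pose to reach, as a shift and turn from the pose commanded when the call began, along the tool's axes at that moment, turning the shorter way round; what a row does not reach only later rows make up. A row lasts 1/12 s, in which the tool goes at most 41.7 mm and 7.16 degrees, less where a joint would pass 70% of its speed; a pose out of reach is approached as far as the arm can. A call with a number of a shift or a turn outside -1 to 1 is refused whole. A call with a gripper value outside its range is refused whole. "claw" is the opening, from 0 (shut) to 1 (fully open), set as the call begins (left out, the last holds). The fingers move at their own pace and stop on an object; "grip_force" is the grip in N (left out, the last holds). Time passes only in rows, so rows that repeat a pose let the fingers close, or fill a call up. It gives the time, the measured TCP pose, the force, the opening and the grip force at its end, in the units of the state.
- get_state(): the state, without advancing time (a new reading comes with each control period).
- grab_frame(name): name is "scene" or "side" or "wrist"; returns the picture (420x560x3 uint8, red, green, blue); there is no depth.
- calibration(name): a dict with "camera_matrix" (3x3 intrinsics, pixels), "extrinsics" (4x4, takes a point from camera to world coordinates). Camera axes: x right, y down, z forward; pixel columns grow to the right and rows downward; lengths in m; the calibration is good to about 2 mm. A picture is of the moment at which its call begins: read the wrist's pose just before it. calibration takes no time and is no camera call; for the wrist camera it gives the pose at the moment of the call.
- job_done(): hands the job in; it is judged then, once.
Trained networks look in the newest picture that a camera, given by its name, has taken for a name from the list of things; names that differ only in an ending like _2 or _b are one class to them, and where a whole thing is asked for, a point or a joint stands for the part that bears it (a point fixed in the world has none). Each returns a list of dicts, best first, with "score" (0 to 1); they miss things now and then, are a little off and sometimes report something else, mostly with a low value. They report only what shows in the picture. A call takes as long as a camera call. They do not tell look-alikes from the thing itself.
- boxes_of(query, camera): "rect" ([left, top, right, bottom] in pixels, round what is visible of it).
- regions_of(query, camera): "region" (420x560 bool, what is visible of it) and "rect" ([left, top, right, bottom] in pixels, round what is visible of it).
- spot_point(query, camera): "uv" ([column, row] in pixels: a listed point, or the origin of a listed thing).
The state is a dict: "t": time; "q": joint angles; "qd": joint speeds; "joint_efforts": joint torques, N m; "eef_pos": TCP position; "ee_rot": TCP orientation; "force": force on the tool from outside, world axes, zero at the start; "moment": the same for the moment, N m; "width": finger opening in m; "gripper_force": force on a finger pad.
Only numpy, scipy, OpenCV 4.12 (cv2) and the standard library are available. Lean on these libraries where they do the work, as an engineer would, in place of code of your own. Each camera call takes 0.05 s, during which the arm holds its last target. There are 200 camera calls.

## Working session

There is one attempt and no reset: what is moved stays moved. The work goes in short steps, Python scripts to look and compute and a tool call to move; the robot and the scene stay as the last step left them, time stands still between calls to the robot, and variables do not carry over. Pictures are saved under pics/ and viewed, at most 13 in all, crops included, and the job is handed in when it is done.

Besides the shell and the picture viewer there is one more tool, called after "Call:" as a command line: name --argument value ..., lists and objects as JSON in quotes. arm_command: Moves the arm, as the interface text tells. Shift numbers are shares of 25 cm and turn numbers shares of 180 degrees, none past 1 either way. Its arguments: {"type":"object","properties":{"commands":{"type":"array"},"claw":{"type":"number"},"grip_force":{"type":"number"}},"required":["commands"]}

```bash
mkdir -p pics; cat > h.py <<'E'
import numpy as np, cv2
from station import *
def save(n,f):
    im=grab_frame(n); cv2.imwrite(f'pics/{f}.png',im[:,:,::-1]); return im
def ray(n,uv):
    c=calibration(n);K=np.array(c["camera_matrix"]);T=np.array(c["extrinsics"])
    d=T[:3,:3]@np.linalg.solve(K,[uv[0],uv[1],1.]); return T[:3,3],d
def onz(n,uv,z):
    o,d=ray(n,uv); return o+d*(z-o[2])/d[2]
def proj(n,P):
    c=calibration(n);K=np.array(c["camera_matrix"]);T=np.linalg.inv(np.array(c["extrinsics"]))
    p=K@(T[:3,:3]@np.asarray(P)+T[:3,3]); return p[:2]/p[2]
def tri(obs):
    A=np.zeros((3,3));b=np.zeros(3)
    for n,uv in obs:
        o,d=ray(n,uv);d=d/np.linalg.norm(d);M=np.eye(3)-np.outer(d,d);A+=M;b+=M@o
    return np.linalg.solve(A,b)
E
python3 - <<'E'
from h import *
np.set_printoptions(precision=3,suppress=True)
a=save("scene","s0");b=save("side","d0")
cv2.imwrite('pics/a0.png',cv2.resize(np.vstack([a,b])[:,:,::-1],None,fx=.71,fy=.71))
s=get_state();print(s['eef_pos'],s['ee_rot'],s['t'],s['force'],s['width'])
for n in("scene","side"):
    print(n,np.array(calibration(n)['extrinsics'])[:3,3])
    for q,z in(("well_mouth",.07),("guide_hole",.076),("slide_knob",.096),("spindle_mid",.046),("spindle_foot",0),("sample_cell",0),("medium_spindle",0),("large_spindle",0)):
        for r in spot_point(q,n)[:3]: print(q,round(r['score'],2),np.array(r['uv']),onz(n,r['uv'],z))
E
```

```text
[ 0.165 -0.654  0.226] [ 3.14  -0.    -2.894] 0.1 [ 0.005 -0.259 -0.555] 0.08766913786596246
scene [-0.287 -0.347  0.762]
well_mouth 0.79 [137.4 244.5] [0.259 0.356 0.07 ]
well_mouth 0.7 [246.7 213.5] [0.505 0.156 0.07 ]
guide_hole 0.68 [132.9 242.5] [0.256 0.367 0.076]
slide_knob 0.95 [126.3 225.9] [0.286 0.412 0.096]
spindle_mid 0.61 [376.4 251.5] [ 0.528 -0.232  0.046]
spindle_mid 0.46 [364.2 265.9] [ 0.461 -0.217  0.046]
spindle_foot 0.46 [366.6 278.1] [ 0.467 -0.227  0.   ]
sample_cell 0.92 [139.6 257.4] [0.274 0.382 0.   ]
sample_cell 0.63 [238.5 227.7] [0.509 0.194 0.   ]
medium_spindle 0.7 [407.7 302.6] [ 0.428 -0.343 -0.   ]
medium_spindle 0.7 [306.7 199.6] [0.74  0.059 0.   ]
large_spindle 0.49 [321.6 267.2] [ 0.455 -0.104  0.   ]
side [ 0.515 -0.732  1.364]
well_mouth 0.87 [280.7 178. ] [0.503 0.154 0.07 ]
well_mouth 0.79 [212.6 120. ] [0.255 0.394 0.07 ]
guide_hole 0.69 [211.8 126. ] [0.256 0.362 0.076]
guide_hole 0.56 [287.5 162.3] [0.524 0.214 0.076]
guide_hole 0.19 [347.3 171.7] [0.722 0.183 0.076]
slide_knob 0.88 [290.  145.8] [0.531 0.268 0.096]
slide_knob 0.82 [221.2 110.3] [0.286 0.417 0.096]
slide_knob 0.4 [351.5 209.9] [0.725 0.024 0.096]
spindle_mid 0.62 [283.9 291.9] [ 0.523 -0.231  0.046]
spindle_mid 0.53 [265.6 287.4] [ 0.469 -0.219  0.046]
spindle_foot 0.65 [267.7 286.1] [ 0.473 -0.196  0.   ]
spindle_foot 0.54 [265.8 293.8] [ 0.469 -0.221  0.   ]
spindle_foot 0.53 [279.9 299. ] [ 0.512 -0.236  0.   ]
sample_cell 0.98 [217.  131.6] [0.262 0.4   0.   ]
sample_cell 0.64 [285.4 177.2] [0.518 0.206 0.   ]
medium_spindle 0.64 [254.3 329.3] [ 0.44 -0.33  0.  ]
large_spindle 0.61 [282.7 176.8] [0.509 0.207 0.   ]
large_spindle 0.51 [265.9 259.9] [ 0.464 -0.11   0.   ]
```

View pics/s0.png

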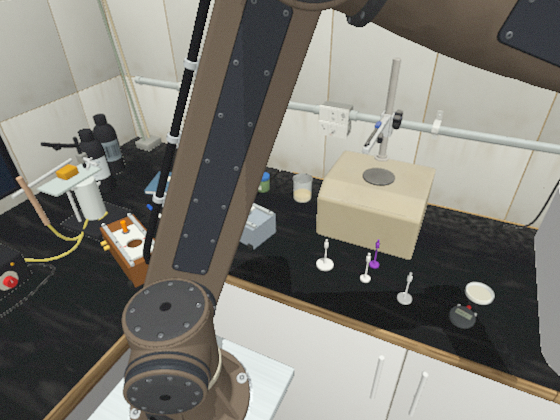

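View pics/d0.png

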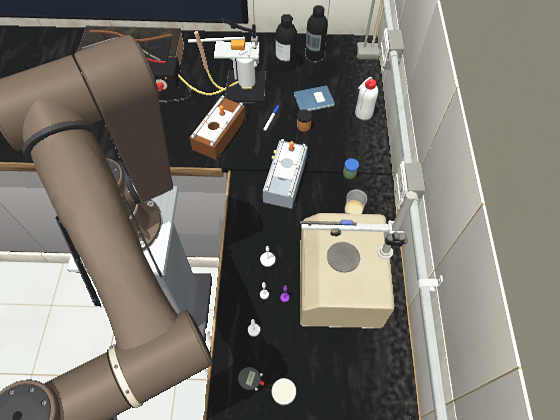

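The candidates, with pixels in the side view:
- **Cells:** one is grey with a white plate at (286,172), the other is brown/orange at (218,128). The grey one fits the description.
- **Small spindle:** bare metal at (264,293), purple at (285,296). The bare-metal one has the smallest disc of its row, whose others are at (267,258) and (254,328).

I'll confirm both in one enlarged crop.

```bash
python3 - <<'E'
from h import *
np.set_printoptions(precision=3,suppress=True)
d=cv2.imread('pics/d0.png')
a=cv2.resize(d[132:212,250:320],None,fx=7,fy=7,interpolation=cv2.INTER_CUBIC)[:560]
b=cv2.resize(d[240:340,240:300],None,fx=5.2,fy=5.6,interpolation=cv2.INTER_CUBIC)
cv2.imwrite('pics/crop1.png',np.hstack([a[:, :480],b]))
print(proj("side",[.518,.2,.07]))
E
```

```text
[285.649 166.738]
```

View pics/crop1.png

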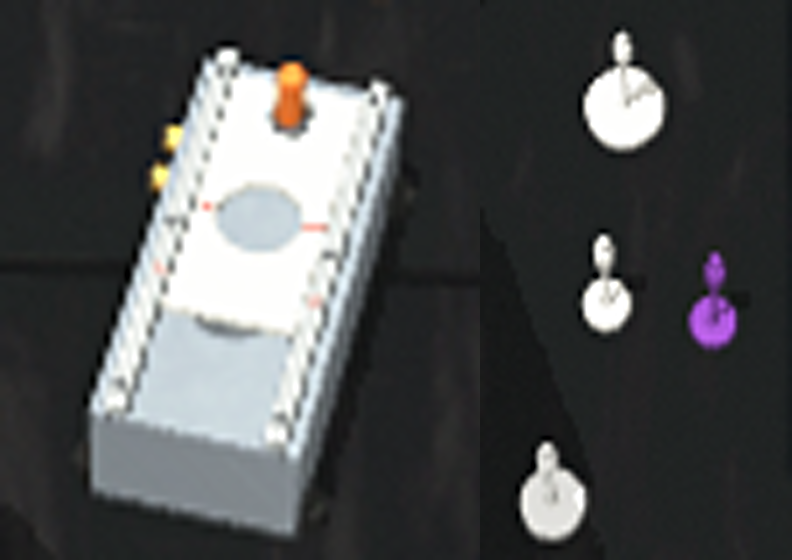

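The crop confirms the grey cell: knob at crop (291,95), rail marks (158,268) and (315,300), plate marks (207,206) and (312,227). The bare-metal middle spindle at crop (605,300) has the smallest disc and isn't the purple one. I'll measure from these marks and then plan the approach.

```bash
cat >> h.py <<'E'
np.set_printoptions(precision=4,suppress=True)
from scipy.spatial.transform import Rotation as Ro
def mv(P,yaw=None):
    "share of tool shift/twist from measured pose to tcp P"
    s=get_state();R=Ro.from_euler('xyz',s['ee_rot']).as_matrix()
    print('tcp',s['eef_pos'],s['ee_rot'],'t',s['t'],'shift',R.T@(np.array(P)-s['eef_pos'])/.25, end=' ')
    if yaw is not None:
        a=np.arctan2(R[1,1],R[0,1]) # dir of tool y
        d=(yaw-a+np.pi/2)%np.pi-np.pi/2; print('twist(world ccw %.3f)'%d,-d/np.pi,end='')
    print()
E
python3 - <<'E'
from h import *
f=lambda u,v,z:onz("side",[250+u/7,132+v/7],z)
l,r=f(158,268,.08),f(315,300,.08);pl,pr=f(207,206,.076),f(312,227,.076);h=f(260,217,.076);k=f(291,122,.079)
print(l,r,(l+r)/2,pl,pr,h,k)
mv([.40,-.25,.25]); mv([.50,.15,.30])
# tri spindle
print(tri([("scene",[366.6,278.1]),("side",[265.8,293.8])]),tri([("scene",[364.2,265.9]),("side",[265.6,287.4])]))
c=calibration("wrist");R=Ro.from_euler('xyz',get_state()['ee_rot']).as_matrix();T=np.array(c['extrinsics'])
print(R.T@(T[:3,3]-get_state()['eef_pos']),R.T@T[:3,:3],c['camera_matrix'])
E
```

```text
[0.4753 0.177  0.08  ] [0.5493 0.1612 0.08  ] [0.5123 0.1691 0.08  ] [0.4972 0.2168 0.076 ] [0.5475 0.2061 0.076 ] [0.5226 0.2111 0.076 ] [0.5365 0.2662 0.079 ]
tcp [ 0.1655 -0.6544  0.2266] [-3.1416 -0.     -2.8938] t 0.9 shift [-1.3059  1.338  -0.0938] 
tcp [ 0.1655 -0.6544  0.2266] [-3.1416 -0.     -2.8938] t 0.9 shift [-2.0862  2.791  -0.2938] 
[ 0.4682 -0.2244  0.0001] [ 0.4686 -0.2158  0.0386]
[ 0.0726  0.0006 -0.1585] [[ 0.0001 -0.9639 -0.2662]
 [ 1.     -0.0001  0.0006]
 [-0.0006 -0.2662  0.9639]] [[338.207    0.     282.0717]
 [  0.     338.207  206.8413]
 [  0.       0.       1.    ]]
```

Measured and consistent: the well is at about (0.512, 0.169), cell yaw is about -0.21, and the plate offset is about 43 mm, within the stated range. The spindle foot is at about (0.468, -0.222). I'll go to the cell.

Call:
arm_command --commands '[{"tx": -0.8, "ty": 0.8, "tz": -0.15}, {"tx": -0.8, "ty": 0.8, "tz": -0.15}, {"tx": -0.8, "ty": 0.8, "tz": -0.15}, {"tx": -0.8, "ty": 0.8, "tz": -0.15}, {"tx": -0.8, "ty": 0.8, "tz": -0.15}, {"tx": -0.8, "ty": 0.8, "tz": -0.15}, {"tx": -0.8, "ty": 0.8, "tz": -0.15}, {"tx": -0.8, "ty": 0.8, "tz": -0.15}]'

```text
invalid input
```

Call:
arm_command --commands '[{"tx": -0.5, "ty": 0.9, "tz": -0.1}, {"tx": -0.5, "ty": 0.9, "tz": -0.1}, {"tx": -0.5, "ty": 0.9, "tz": -0.1}, {"tx": -0.5, "ty": 0.9, "tz": -0.1}, {"tx": -0.5, "ty": 0.9, "tz": -0.1}, {"tx": -0.5, "ty": 0.9, "tz": -0.1}, {"tx": -0.5, "ty": 0.9, "tz": -0.1}, {"tx": -0.5, "ty": 0.9, "tz": -0.1}]'

```text
invalid input
```

```bash
python3 - <<'E'
from h import *
mv([.50,.17,.28],1.36)
E
```

```text
tcp [ 0.1655 -0.6544  0.2266] [-3.1416 -0.     -2.8938] t 0.9 shift [-2.1058  2.8686 -0.2138] twist(world ccw -0.459) 0.1459784454951083
```

Call:
arm_command --commands '[{"tx": -0.8, "ty": 0.8, "tz": -0.15, "twist": 0}, {"tx": -0.8, "ty": 0.8, "tz": -0.15, "twist": 0}, {"tx": -0.8, "ty": 0.8, "tz": -0.15, "twist": 0}, {"tx": -0.8, "ty": 0.8, "tz": -0.15, "twist": 0}, {"tx": -0.8, "ty": 0.8, "tz": -0.15, "twist": 0}, {"tx": -0.8, "ty": 0.8, "tz": -0.15, "twist": 0}, {"tx": -0.8, "ty": 0.8, "tz": -0.15, "twist": 0}, {"tx": -0.8, "ty": 0.8, "tz": -0.15, "twist": 0}]'

```text
t: 1.57
eef_pos: [0.313, -0.4079, 0.2659]
ee_rot: [-3.14, 0.003, -2.89]
force: [-0.8, -0.4, 0.5]
width: 0.0877
gripper_force: 0.0
```

Call:
arm_command --commands '[{"tx": -0.6, "ty": 1, "tz": -0.05, "twist": 0.07}, {"tx": -0.6, "ty": 1, "tz": -0.05, "twist": 0.07}, {"tx": -0.6, "ty": 1, "tz": -0.05, "twist": 0.07}, {"tx": -0.6, "ty": 1, "tz": -0.05, "twist": 0.07}, {"tx": -0.6, "ty": 1, "tz": -0.05, "twist": 0.07}, {"tx": -0.6, "ty": 1, "tz": -0.05, "twist": 0.07}, {"tx": -0.6, "ty": 1, "tz": -0.05, "twist": 0.07}, {"tx": -0.6, "ty": 1, "tz": -0.05, "twist": 0.07}]'

```text
t: 2.23
eef_pos: [0.3957, -0.1284, 0.2774]
ee_rot: [3.141, 0.002, -3.11]
force: [0.2, 0.2, 0.3]
width: 0.088
gripper_force: 0.0
```

```bash
python3 - <<'E'
from h import *
mv([.51,.18,.28],1.36)
E
```

```text
tcp [ 0.3957 -0.1284  0.2774] [ 3.1408  0.0025 -3.1103] t 2.2333 shift [-0.4954  1.2187 -0.0084] twist(world ccw -0.242) 0.07706113748626248
```

Call:
arm_command --commands '[{"tx": -0.48, "ty": 1, "tz": 0, "twist": 0.077}, {"tx": -0.48, "ty": 1, "tz": 0, "twist": 0.077}, {"tx": -0.48, "ty": 1, "tz": 0, "twist": 0.077}, {"tx": -0.48, "ty": 1, "tz": 0, "twist": 0.077}, {"tx": -0.48, "ty": 1, "tz": 0, "twist": 0.077}, {"tx": -0.48, "ty": 1, "tz": 0, "twist": 0.077}, {"tx": -0.48, "ty": 1, "tz": 0, "twist": 0.077}, {"tx": -0.48, "ty": 1, "tz": 0, "twist": 0.077}]'

```text
t: 2.9
eef_pos: [0.5099, 0.1257, 0.2756]
ee_rot: [-3.141, -0.0, 2.931]
force: [0.6, -0.2, 0.7]
width: 0.0879
gripper_force: 0.0
```

```bash
python3 - <<'E'
from h import *
grab_frame("wrist");grab_frame("wrist")
save("wrist","w1")
for q,z in(("well_mouth",.07),("guide_hole",.076),("slide_knob",.096),("sample_cell",0)):
    for r in spot_point(q,"wrist")[:2]: print(q,round(r['score'],2),np.array(r['uv']),onz("wrist",r['uv'],z))
mv([.51,.18,.28],1.36)
E
```

```text
well_mouth 0.65 [325.8 174.3] [0.5086 0.1691 0.07  ]
guide_hole 0.85 [367.5 175.9] [0.5188 0.2118 0.076 ]
slide_knob 0.58 [429.8 185.2] [0.5376 0.2684 0.096 ]
slide_knob 0.46 [340.  167.1] [0.4996 0.1817 0.096 ]
sample_cell 0.68 [341.  167.7] [0.5187 0.196  0.    ]
sample_cell 0.56 [384.8 310.5] [0.7393 0.2233 0.    ]
tcp [0.5072 0.1199 0.277 ] [3.1411 0.0005 2.9264] t 3.25 shift [ 0.0405  0.2373 -0.012 ] twist(world ccw 0.004) -0.0014110187379338974
```

View pics/w1.png

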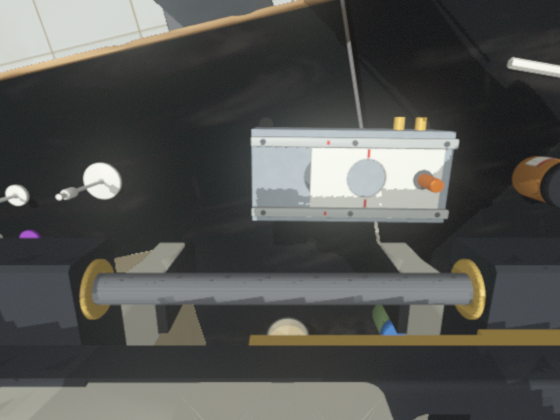

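The wrist picture shows rail marks at (328,142) and (325,213), plate marks at (369,154) and (365,203), the hole at (367,177) and the knob top at about (437,185). I'll refine these by colour, and the block's edges by the mark midpoints.

```bash
cat >> h.py <<'E'
def blobs(im,m,mn=4):
    n,_,st,c=cv2.connectedComponentsWithStats(m.astype(np.uint8)); return [(c[i],st[i,4]) for i in range(1,n) if st[i,4]>=mn]
def redmarks(im,box):
    i=im.astype(int);r,g,b=i[...,0],i[...,1],i[...,2]
    w=np.clip(r-np.maximum(g,b)*1.0-25,0,None)*((g-b)<30)
    m=w>0; k=np.zeros_like(m);x0,y0,x1,y1=box;k[y0:y1,x0:x1]=1
    n,l=cv2.connectedComponents((m&k).astype(np.uint8));out=[]
    for j in range(1,n):
        y,x=np.where(l==j);ww=w[y,x]
        if ww.sum()>60: out.append(np.array([(x*ww).sum(),(y*ww).sum()])/ww.sum())
    return out
E
python3 - <<'E'
from h import *
im=cv2.imread('pics/w1.png')[:,:,::-1]
for p in redmarks(im,(300,125,400,225)): print(p,onz("wrist",p,.08),onz("wrist",p,.076))
i=im.astype(int);m=(i[...,0]-i[...,2]>90)&(i[...,0]>130);m[:165]=0;m[200:]=0;m[:,:410]=0;m[:,450:]=0
y,x=np.where(m);print(x.min(),x.max(),y.min(),y.max())
for P in([.5355,.268,.079],[.5355,.268,.112]):print(proj("wrist",P))
E
```

```text
[328.0019 142.3184] [0.4746 0.1762 0.08  ] [0.475  0.1766 0.076 ]
[368.4569 153.0561] [0.4945 0.2155 0.08  ] [0.4952 0.2164 0.076 ]
[364.4862 202.9694] [0.547  0.2034 0.08  ] [0.5483 0.2041 0.076 ]
[324.671  213.0355] [0.549 0.159 0.08 ] [0.5503 0.1593 0.076 ]
419 442 174 191
[422.452  180.0577]
[436.0201 186.4775]
```

The marks give a well at (0.5118, 0.1676), yaw -0.229, slide at 43.8 mm and the knob at (0.5354, 0.2687). Next I'll move above the knob.

```bash
python3 - <<'E'
from h import *
mv([.5354,.2687,.15],1.342)
mv([.5354,.2687,.084],1.342)
E
```

```text
tcp [0.5072 0.1199 0.277 ] [3.1411 0.0005 2.9264] t 3.25 shift [0.0173 0.6054 0.5081] twist(world ccw -0.014) 0.00431855921337434
tcp [0.5072 0.1199 0.277 ] [3.1411 0.0005 2.9264] t 3.25 shift [0.0174 0.6052 0.7721] twist(world ccw -0.014) 0.00431855921337434
```

Call:
arm_command --commands '[{"tx": 0.017, "ty": 0.605, "tz": 0.1, "twist": 0.004}, {"tx": 0.017, "ty": 0.605, "tz": 0.1, "twist": 0.004}, {"tx": 0.017, "ty": 0.605, "tz": 0.1, "twist": 0.004}, {"tx": 0.017, "ty": 0.605, "tz": 0.1, "twist": 0.004}, {"tx": 0.017, "ty": 0.605, "tz": 0.3, "twist": 0.004}, {"tx": 0.017, "ty": 0.605, "tz": 0.45, "twist": 0.004}, {"tx": 0.017, "ty": 0.605, "tz": 0.51, "twist": 0.004}, {"tx": 0.017, "ty": 0.605, "tz": 0.51, "twist": 0.004}]' --claw 0.6 --grip_force 20

```text
t: 3.92
eef_pos: [0.5329, 0.2671, 0.1442]
ee_rot: [-3.135, -0.005, 2.914]
force: [-0.7, -1.7, -0.2]
width: 0.053
gripper_force: 0.0
```

```bash
python3 - <<'E'
from h import *
save("wrist","w2")
mv([.5354,.2687,.084],1.342)
E
```

```text
tcp [0.5346 0.268  0.1475] [-3.138  -0.0022  2.9141] t 3.9667 shift [-0.0031  0.0044  0.254 ] twist(world ccw -0.001) 0.0004232199293947993
```

View pics/w2.png

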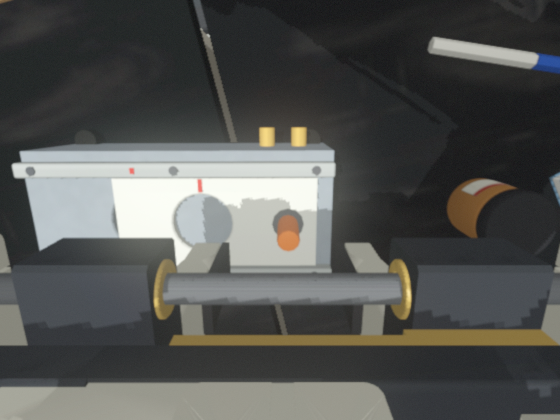

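The knob top at (288,238) lies midway between the fingers (columns 205 and 365), so I'll descend.

Call:
arm_command --commands '[{"tx": -0.002, "ty": 0.002, "tz": 0.1, "twist": 0}, {"tx": -0.002, "ty": 0.002, "tz": 0.18, "twist": 0}, {"tx": -0.002, "ty": 0.002, "tz": 0.24, "twist": 0}, {"tx": -0.002, "ty": 0.002, "tz": 0.254, "twist": 0}, {"tx": -0.002, "ty": 0.002, "tz": 0.254, "twist": 0}, {"tx": -0.002, "ty": 0.002, "tz": 0.254, "twist": 0}, {"tx": -0.002, "ty": 0.002, "tz": 0.254, "twist": 0}, {"tx": -0.002, "ty": 0.002, "tz": 0.254, "twist": 0}]'

```text
t: 4.63
eef_pos: [0.5368, 0.2706, 0.0873]
ee_rot: [3.139, 0.002, 2.915]
force: [0.3, 0.3, 0.5]
width: 0.0527
gripper_force: 0.0
```

Call:
arm_command --commands '[{"tx": 0, "ty": 0, "tz": 0, "twist": 0}, {"tx": 0, "ty": 0, "tz": 0, "twist": 0}, {"tx": 0, "ty": 0, "tz": 0, "twist": 0}, {"tx": 0, "ty": 0, "tz": 0, "twist": 0}, {"tx": 0, "ty": 0, "tz": 0, "twist": 0}, {"tx": 0, "ty": 0, "tz": 0, "twist": 0}, {"tx": 0, "ty": 0, "tz": 0, "twist": 0}, {"tx": 0, "ty": 0, "tz": 0, "twist": 0}]' --claw 0 --grip_force 15

```text
t: 5.3
eef_pos: [0.536, 0.27, 0.0855]
ee_rot: [-3.141, -0.0, 2.915]
force: [-0.6, 0.1, 0.5]
width: 0.0132
gripper_force: 15.0
```

```bash
python3 - <<'E'
from h import *
mv([.5254,.2260,.084],1.342)
print(get_state()['width'],get_state()['force'])
E
```

```text
tcp [0.536  0.27   0.0855] [-3.1413 -0.0001  2.915 ] t 5.3 shift [ 0.0017 -0.181   0.006 ] twist(world ccw -0.002) 0.0007168293970404026
0.01316284509680853 [-0.627   0.0735  0.5353]
```

Call:
arm_command --commands '[{"tx": 0, "ty": -0.04, "tz": 0, "twist": 0}, {"tx": 0, "ty": -0.08, "tz": 0, "twist": 0}, {"tx": 0, "ty": -0.12, "tz": 0, "twist": 0}, {"tx": 0, "ty": -0.15, "tz": 0, "twist": 0}, {"tx": 0, "ty": -0.178, "tz": 0, "twist": 0}, {"tx": 0, "ty": -0.178, "tz": 0, "twist": 0}, {"tx": 0, "ty": -0.178, "tz": 0, "twist": 0}, {"tx": 0, "ty": -0.178, "tz": 0, "twist": 0}]'

```text
t: 5.97
eef_pos: [0.5259, 0.2259, 0.0855]
ee_rot: [-3.14, -0.0, 2.915]
force: [1.7, -2.8, -0.7]
width: 0.0137
gripper_force: 15.0
```

```bash
python3 - <<'E'
from h import *
grab_frame("wrist");grab_frame("wrist")
im=save("wrist","w3");print(get_state()['force'])
for p in redmarks(im,(50,100,400,230)): print(p,onz("wrist",p,.08),onz("wrist",p,.076))
mv([.5254,.2260,.084],1.342)
E
```

```text
[ 1.9058 -2.3105 -1.1413]
[161.5017 183.5195] [0.4743 0.1776 0.08  ] [0.4747 0.176  0.076 ]
[164.6236 202.9702] [0.4841 0.1759 0.08  ] [0.4848 0.1743 0.076 ]
tcp [0.526  0.2265 0.0855] [-3.141  -0.0002  2.9151] t 6.1167 shift [ 0.0019 -0.0027  0.006 ] twist(world ccw -0.002) 0.0007204443778716119
```

View pics/w3.png

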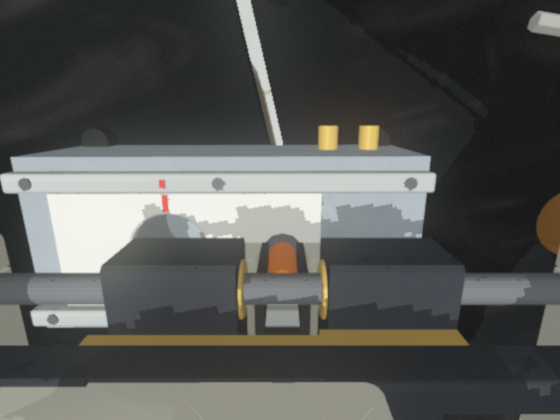

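The marks at (162,184) and (165,203) are in line, which works out to about -0.8 mm. I'll release and lift, then verify.

Call:
arm_command --commands '[{"tx": 0, "ty": 0, "tz": 0, "twist": 0}, {"tx": 0, "ty": 0, "tz": 0, "twist": 0}, {"tx": 0, "ty": 0, "tz": 0, "twist": 0}, {"tx": 0, "ty": 0, "tz": -0.1, "twist": 0}, {"tx": 0, "ty": 0, "tz": -0.25, "twist": 0}, {"tx": 0, "ty": 0, "tz": -0.4, "twist": 0}, {"tx": 0, "ty": 0, "tz": -0.55, "twist": 0}, {"tx": 0, "ty": 0, "tz": -0.7, "twist": 0}]' --claw 0.45

```text
t: 6.78
eef_pos: [0.5257, 0.2268, 0.2627]
ee_rot: [3.141, 0.0, 2.915]
force: [0.5, 1.2, -0.9]
width: 0.0394
gripper_force: 0.0
```

```bash
python3 - <<'E'
from h import *
mv([.513,.13,.28],1.342)
E
```

```text
tcp [0.5257 0.2268 0.2627] [3.141  0.0002 2.9154] t 6.7833 shift [-0.0374 -0.3889 -0.0695] twist(world ccw -0.003) 0.0008352308642262248
```

Call:
arm_command --commands '[{"tx": -0.037, "ty": -0.39, "tz": -0.07, "twist": 0}, {"tx": -0.037, "ty": -0.39, "tz": -0.07, "twist": 0}, {"tx": -0.037, "ty": -0.39, "tz": -0.07, "twist": 0}, {"tx": -0.037, "ty": -0.39, "tz": -0.07, "twist": 0}, {"tx": -0.037, "ty": -0.39, "tz": -0.07, "twist": 0}, {"tx": -0.037, "ty": -0.39, "tz": -0.07, "twist": 0}, {"tx": -0.037, "ty": -0.39, "tz": -0.07, "twist": 0}, {"tx": -0.037, "ty": -0.39, "tz": -0.07, "twist": 0}]'

```text
t: 7.45
eef_pos: [0.5132, 0.1304, 0.2775]
ee_rot: [-3.141, -0.001, 2.916]
force: [0.4, 0.7, -0.2]
width: 0.0393
gripper_force: 0.0
```

```bash
python3 - <<'E'
from h import *
grab_frame("wrist");grab_frame("wrist");grab_frame("wrist")
im=save("wrist","w4")
for p in redmarks(im,(200,110,450,230)): print(p,onz("wrist",p,.08),onz("wrist",p,.076))
for r in spot_point("guide_hole","wrist")[:2]: print(r['score'],r['uv'],onz("wrist",r['uv'],.076))
mv([.46,-.222,.23],1.5708)
E
```

```text
[318.547  138.0749] [0.4745 0.1779 0.08  ] [0.4749 0.1783 0.076 ]
[317.1643 148.2649] [0.4844 0.1744 0.08  ] [0.4849 0.1748 0.076 ]
[369.7808 177.1154] [0.5269 0.2232 0.08  ] [0.5278 0.224  0.076 ]
[377.1338 169.5423] [0.5206 0.232  0.08  ] [0.5215 0.233  0.076 ]
[315.8416 198.3997] [0.5369 0.1624 0.08  ] [0.538  0.1626 0.076 ]
[316.6299 208.8826] [0.5487 0.1609 0.08  ] [0.5499 0.1611 0.076 ]
0.46 [10.1, 193.3] [ 0.4575 -0.1619  0.076 ]
tcp [0.5131 0.1299 0.2778] [-3.1412 -0.0004  2.9155] t 7.7 shift [-0.1085 -1.4195  0.1917] twist(world ccw 0.226) -0.071967256748779
```

Plate confirmed set: the mark offset is about -0.7 mm from above, and the hole centre is about (0.5115, 0.1685). I'll go over to the spindle.

Call:
arm_command --commands '[{"tx": 0.1, "ty": -0.9, "tz": 0.1, "twist": -0.072}, {"tx": 0.1, "ty": -0.9, "tz": 0.1, "twist": -0.072}, {"tx": 0.1, "ty": -0.9, "tz": 0.1, "twist": -0.072}, {"tx": 0.1, "ty": -0.9, "tz": 0.1, "twist": -0.072}, {"tx": 0.1, "ty": -0.9, "tz": 0.1, "twist": -0.072}, {"tx": 0.1, "ty": -0.9, "tz": 0.1, "twist": -0.072}, {"tx": 0.1, "ty": -0.9, "tz": 0.1, "twist": -0.072}, {"tx": 0.1, "ty": -0.9, "tz": 0.1, "twist": -0.072}]'

```text
t: 8.37
eef_pos: [0.4379, -0.0849, 0.2532]
ee_rot: [3.142, 0.0, 3.139]
force: [0.5, 0.5, 0.2]
width: 0.0396
gripper_force: 0.0
```

```bash
python3 - <<'E'
from h import *
mv([.46,-.20,.23],1.5708)
E
```

```text
tcp [ 0.4379 -0.0849  0.2532] [3.1415 0.0005 3.1389] t 8.3667 shift [-0.0894 -0.4602  0.0929] twist(world ccw 0.003) -0.0008600362022280024
```

Call:
arm_command --commands '[{"tx": -0.09, "ty": -0.46, "tz": 0.09, "twist": 0}, {"tx": -0.09, "ty": -0.46, "tz": 0.09, "twist": 0}, {"tx": -0.09, "ty": -0.46, "tz": 0.09, "twist": 0}, {"tx": -0.09, "ty": -0.46, "tz": 0.09, "twist": 0}, {"tx": -0.09, "ty": -0.46, "tz": 0.09, "twist": 0}, {"tx": -0.09, "ty": -0.46, "tz": 0.09, "twist": 0}, {"tx": -0.09, "ty": -0.46, "tz": 0.09, "twist": 0}, {"tx": -0.09, "ty": -0.46, "tz": 0.09, "twist": 0}]'

```text
t: 9.03
eef_pos: [0.4611, -0.1979, 0.231]
ee_rot: [3.142, 0.001, -3.14]
force: [0.3, 0.2, 1.1]
width: 0.0395
gripper_force: 0.0
```

```bash
python3 - <<'E'
from h import *
grab_frame("wrist");grab_frame("wrist")
save("wrist","w5")
for q,z in(("spindle_mid",.046),("spindle_foot",0)):
    for r in spot_point(q,"wrist")[:3]: print(q,round(r['score'],2),np.array(r['uv']),onz("wrist",r['uv'],z))
for r in regions_of("small_spindle","wrist")[:3]: print(r['score'],r['rect'])
mv([.46,-.20,.23],1.5708)
E
```

```text
spindle_mid 0.55 [253.9 187.2] [ 0.462 -0.227  0.046]
spindle_foot 0.83 [259.1 181.5] [ 0.465  -0.2248  0.    ]
spindle_foot 0.6 [255.  229.2] [ 0.524  -0.2308  0.    ]
0.82 [248.5, 170.8, 272.5, 199.7]
0.56 [245.2, 222.1, 265.5, 267.3]
tcp [ 0.4608 -0.1986  0.2308] [ 3.1416  0.0005 -3.1413] t 9.3333 shift [ 0.0031 -0.0055  0.0032] twist(world ccw -0.000) 0.00010543484370385089
```

View pics/w5.png

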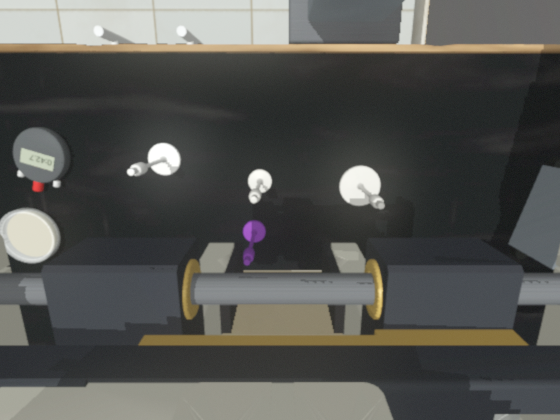

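The wrist view shows the small bare-metal disc at (260,181), with its collet at (255,192). The purple one is at (254,231) behind it, and the neighbours are at (164,159) and (360,186). I'll refine the axis by segmentation.

```bash
python3 - <<'E'
from h import *
im=cv2.imread('pics/w5.png')
c=im[160:210,240:280].max(2)
m=(c>110)
print('\n'.join(''.join('#' if v else '.' for v in r) for r in m))
y,x=np.where(m[:30]); 
print(240+x.min(),240+x.max(),160+y.min())
for P in([.465,-.2248,.011],[.465,-.2248,.092],[.465,-.2248,.063]): print(proj("wrist",P))
E
```

```text
........................................
........................................
........................................
........................................
........................................
........................................
........................................
........................................
........................................
................########................
..............############..............
............################............
...........##################...........
..........####################..........
.........#####################..........
.........######################.........
........#######################.........
........########################........
........########################........
........########################........
........########################........
........########################........
........########################........
........########################........
........########################........
........########################........
.........######################...
[... 321 characters left out ...]
.............
........#############...................
........#############...................
........#############...................
.........############...................
.........###########....................
.........##########.....................
..........#########.....................
...........######.......................
............###.........................
........................................
........................................
........................................
........................................
........................................
........................................
248 271 169
[258.5756 183.4357]
[252.6743 201.2682]
[255.1032 193.9285]
```

```bash
python3 - <<'E'
from h import *
print(onz("wrist",[260,181],.008),onz("wrist",[254.5,197],.092))
import scipy.optimize as so
im=cv2.imread('pics/w5.png');m=(im[160:210,240:280].max(2)>110).astype(np.uint8)
t=np.linspace(0,2*np.pi,48)[:-1]
def sil(x,y):
    M=np.zeros((500,400),np.uint8)
    for za,zb,r in((0,.011,.0135),(.011,.063,.002),(.063,.092,.006)):
        pts=np.array([proj("wrist",[x+r*np.cos(a),y+r*np.sin(a),z]) for z in(za,zb) for a in t])
        cv2.fillConvexPoly(M,cv2.convexHull(((pts+.5-[240,160])*10).astype(np.int32)),255)
    return cv2.resize(M,(40,50),interpolation=cv2.INTER_AREA)/255.
f=lambda p:((sil(*p)-m)**2).sum()
r=so.minimize(f,[.466,-.2240],method='Nelder-Mead',options=dict(initial_simplex=[[.466,-.224],[.469,-.224],[.466,-.221]],maxfev=60));print(r.x,r.fun,m.sum())
mv([*r.x,.135],1.5708)
E
```

```text
[ 0.4628 -0.2233  0.008 ] [ 0.461  -0.2231  0.092 ]Traceback (most recent call last):
  File "<stdin>", line 13, in <module>
    res = _minimize_neldermead(fun, x0, args, callback, bounds=bounds,
                               **options)
    fxr = func(xr)
    fx = function(np.copy(x), *(wrapper_args + args))
  File "<stdin>", line 12, in <lambda>
  File "<stdin>", line 9, in sil
  File "h.py", line 11, in proj
    c=calibration(n);K=np.array(c["camera_matrix"]);T=np.linalg.inv(np.array(c["extrinsics"]))
ValueError: time passes only in moves, steps and waits
```

The two estimates of the axis agree: (0.4625, -0.2233). Going down in two stages.

```bash
python3 - <<'E'
from h import *
mv([.4625,-.2233,.13],1.5708)
E
```

```text
tcp [ 0.4608 -0.1986  0.2308] [ 3.1416  0.0005 -3.1413] t 9.3333 shift [-0.0067 -0.0987  0.4032] twist(world ccw -0.000) 0.00010543484370385089
```

Call:
arm_command --commands '[{"tx": -0.007, "ty": -0.099, "tz": 0.03, "twist": 0}, {"tx": -0.007, "ty": -0.099, "tz": 0.15, "twist": 0}, {"tx": -0.007, "ty": -0.099, "tz": 0.28, "twist": 0}, {"tx": -0.007, "ty": -0.099, "tz": 0.36, "twist": 0}, {"tx": -0.007, "ty": -0.099, "tz": 0.4, "twist": 0}, {"tx": -0.007, "ty": -0.099, "tz": 0.4, "twist": 0}, {"tx": -0.007, "ty": -0.099, "tz": 0.4, "twist": 0}, {"tx": -0.007, "ty": -0.099, "tz": 0.4, "twist": 0}]'

```text
t: 10.0
eef_pos: [0.4636, -0.2239, 0.1321]
ee_rot: [-3.141, 0.002, -3.141]
force: [-0.0, -0.3, 0.1]
width: 0.0394
gripper_force: 0.0
```

```bash
python3 - <<'E'
from h import *
grab_frame("wrist");grab_frame("wrist")
save("wrist","w6")
for q,z in(("spindle_mid",.046),("spindle_foot",0)):
    for r in spot_point(q,"wrist")[:2]: print(q,round(r['score'],2),np.array(r['uv']),onz("wrist",r['uv'],z))
mv([.4625,-.2233,.062],1.5708)
P=[.4625,-.2233]
print([proj("wrist",P+[z]) for z in(.011,.063,.092)])
E
```

```text
spindle_mid 0.86 [281.3 211.4] [ 0.4616 -0.2239  0.046 ]
spindle_foot 0.73 [280.5 197.6] [ 0.4621 -0.2247  0.    ]
spindle_foot 0.65 [271.4 263.3] [ 0.5252 -0.2333  0.    ]
tcp [ 0.4629 -0.2238  0.1315] [-3.1414  0.0017  3.1414] t 10.25 shift [0.0022 0.002  0.2779] twist(world ccw 0.000) -7.569211260477683e-05
[array([282.0849, 201.2196]), array([282.1343, 219.816 ]), array([282.172 , 234.0398])]
```

View pics/w6.png

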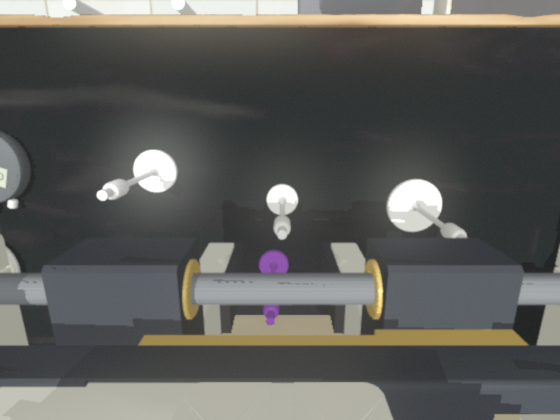

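The spindle's disc at (282,199) and collet top at (282,233) match the prediction, centred between the fingers. I'll descend and grip.

Call:
arm_command --commands '[{"tx": 0.002, "ty": 0.002, "tz": 0.08, "twist": 0}, {"tx": 0.002, "ty": 0.002, "tz": 0.16, "twist": 0}, {"tx": 0.002, "ty": 0.002, "tz": 0.22, "twist": 0}, {"tx": 0.002, "ty": 0.002, "tz": 0.26, "twist": 0}, {"tx": 0.002, "ty": 0.002, "tz": 0.278, "twist": 0}, {"tx": 0.002, "ty": 0.002, "tz": 0.278, "twist": 0}, {"tx": 0.002, "ty": 0.002, "tz": 0.278, "twist": 0}, {"tx": 0.002, "ty": 0.002, "tz": 0.278, "twist": 0}]'

```text
t: 10.92
eef_pos: [0.4627, -0.2234, 0.062]
ee_rot: [-3.141, 0.001, 3.141]
force: [0.7, 0.7, 0.8]
width: 0.0395
gripper_force: 0.0
```

Call:
arm_command --commands '[{"tx": 0, "ty": 0, "tz": 0, "twist": 0}, {"tx": 0, "ty": 0, "tz": 0, "twist": 0}, {"tx": 0, "ty": 0, "tz": 0, "twist": 0}, {"tx": 0, "ty": 0, "tz": 0, "twist": 0}, {"tx": 0, "ty": 0, "tz": 0, "twist": 0}, {"tx": 0, "ty": 0, "tz": 0, "twist": 0}, {"tx": 0, "ty": 0, "tz": 0, "twist": 0}, {"tx": 0, "ty": 0, "tz": 0, "twist": 0}]' --claw 0 --grip_force 15

```text
t: 11.58
eef_pos: [0.4621, -0.2233, 0.0612]
ee_rot: [-3.142, 0.0, 3.141]
force: [-0.4, 0.1, 1.1]
width: 0.0097
gripper_force: 15.0
```

Gripped (width 9.7 mm). Lift straight up.

Call:
arm_command --commands '[{"tx": 0, "ty": 0, "tz": -0.05, "twist": 0}, {"tx": 0, "ty": 0, "tz": -0.13, "twist": 0}, {"tx": 0, "ty": 0, "tz": -0.23, "twist": 0}, {"tx": 0, "ty": 0, "tz": -0.34, "twist": 0}, {"tx": 0, "ty": 0, "tz": -0.45, "twist": 0}, {"tx": 0, "ty": 0, "tz": -0.54, "twist": 0}, {"tx": 0, "ty": 0, "tz": -0.6, "twist": 0}, {"tx": 0, "ty": 0, "tz": -0.6, "twist": 0}]'

```text
t: 12.25
eef_pos: [0.4635, -0.2237, 0.2146]
ee_rot: [-3.14, 0.005, 3.142]
force: [0.8, 0.3, 0.5]
width: 0.0097
gripper_force: 15.0
```

```bash
python3 - <<'E'
from h import *
grab_frame("wrist")
save("wrist","w7")
s=get_state();print(s['width'],s['gripper_force'])
for q in("spindle_mid","spindle_foot"):
  for n in("wrist",):
    for r in spot_point(q,n)[:2]: print(q,n,round(r['score'],2),np.array(r['uv']))
e=s['eef_pos'];print([proj("wrist",[e[0],e[1],e[2]-.061+z]) for z in(0,.011,.046,.092)])
mv([.45,-.05,.22],1.5708)
E
```

```text
0.009445346745990176 14.99994284155946
spindle_mid wrist 0.98 [280.5 250.4]
spindle_mid wrist 0.4 [273.7 249.9]
spindle_foot wrist 0.96 [278.8 223.7]
spindle_foot wrist 0.63 [182.6 157.1]
[array([281.2654, 225.5991]), array([281.2506, 230.988 ]), array([281.1921, 252.2328]), array([281.0727, 295.5955])]
tcp [ 0.4612 -0.223   0.2099] [ 3.141  -0.0017  3.141 ] t 12.45 shift [ 0.0453  0.6922 -0.04  ] twist(world ccw 0.001) -0.00020278215775136602
```

View pics/w7.png

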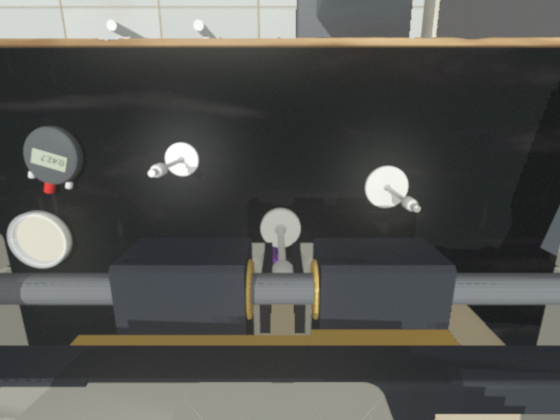

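The spindle hangs upright below the grip, with its disc at (280,228) within a millimetre of the prediction. Carry it to the cell.

Call:
arm_command --commands '[{"tx": 0.02, "ty": 0.1, "tz": -0.05, "twist": 0}, {"tx": 0.03, "ty": 0.24, "tz": -0.05, "twist": 0}, {"tx": 0.04, "ty": 0.38, "tz": -0.05, "twist": 0}, {"tx": 0.04, "ty": 0.52, "tz": -0.05, "twist": 0}, {"tx": 0.04, "ty": 0.66, "tz": -0.05, "twist": 0}, {"tx": 0.03, "ty": 0.8, "tz": -0.05, "twist": 0}, {"tx": 0.01, "ty": 0.9, "tz": -0.05, "twist": 0}, {"tx": 0, "ty": 1, "tz": -0.05, "twist": 0}]'

```text
t: 13.12
eef_pos: [0.4615, 0.0283, 0.2225]
ee_rot: [-3.141, -0.002, -3.141]
force: [0.7, -0.3, -0.0]
width: 0.0097
gripper_force: 15.0
```

```bash
python3 - <<'E'
from h import *
mv([.5115,.1685,.22],1.5708)
E
```

```text
tcp [0.4615 0.0283 0.2225] [-3.1409 -0.0017 -3.1409] t 13.1167 shift [-0.2004  0.5606  0.0092] twist(world ccw -0.001) 0.0002086447229399064
```

Call:
arm_command --commands '[{"tx": -0.04, "ty": 0.12, "tz": 0.01, "twist": 0}, {"tx": -0.08, "ty": 0.24, "tz": 0.01, "twist": 0}, {"tx": -0.12, "ty": 0.35, "tz": 0.01, "twist": 0}, {"tx": -0.16, "ty": 0.45, "tz": 0.01, "twist": 0}, {"tx": -0.18, "ty": 0.52, "tz": 0.01, "twist": 0}, {"tx": -0.2, "ty": 0.56, "tz": 0.01, "twist": 0}, {"tx": -0.2, "ty": 0.56, "tz": 0.01, "twist": 0}, {"tx": -0.2, "ty": 0.56, "tz": 0.01, "twist": 0}]'

```text
t: 13.78
eef_pos: [0.5117, 0.1664, 0.2202]
ee_rot: [-3.14, -0.002, 3.142]
force: [-0.5, -0.7, -0.0]
width: 0.0096
gripper_force: 15.0
```

```bash
python3 - <<'E'
from h import *
grab_frame("wrist");grab_frame("wrist")
im=save("wrist","w8")
for p in redmarks(im,(150,100,450,260)): print(p,onz("wrist",p,.08),onz("wrist",p,.076))
mv([.5115,.1685,.15],1.5708)
for q in("guide_hole","spindle_foot","spindle_mid"):
    for r in spot_point(q,"wrist")[:2]: print(q,round(r['score'],2),np.array(r['uv']),onz("wrist",r['uv'],.076))
e=get_state()['eef_pos'];print([proj("wrist",[e[0],e[1],e[2]-.061+z]) for z in(0,.011,.046)])
E
```

```text
[295.2967 155.3578] [0.4746 0.1779 0.08  ] [0.475 0.178 0.076]
[291.5581 166.6093] [0.4845 0.1746 0.08  ] [0.4851 0.1747 0.076 ]
[346.645  210.0473] [0.5248 0.2256 0.08  ] [0.5259 0.2264 0.076 ]
tcp [0.5117 0.1656 0.221 ] [-3.1414 -0.0003  3.1403] t 13.9333 shift [0.0007 0.0115 0.284 ] twist(world ccw 0.001) -0.00041567787212655135
spindle_foot 0.73 [278.5 226.2] [0.5421 0.163  0.076 ]
spindle_mid 0.67 [278.8 250.5] [0.567  0.1633 0.076 ]
[array([281.3352, 223.8706]), array([281.3188, 229.1876]), array([281.2542, 250.1246])]
```

View pics/w8.png

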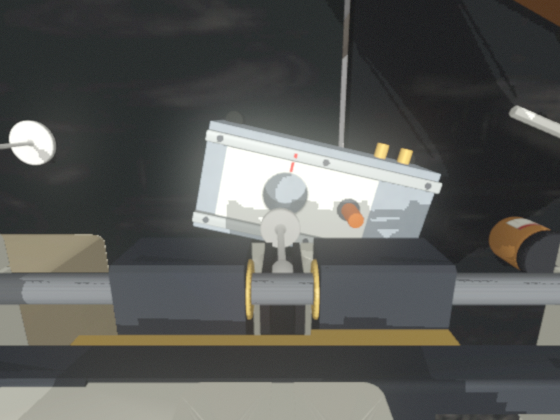

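The hole at (286,190) is partly hidden by the disc at (280,228), and the marks reproduce the same hole centre. I'll correct +3 mm in y and lower to just above the plate, with the foot at about 0.094.

Call:
arm_command --commands '[{"tx": 0, "ty": 0.011, "tz": 0, "twist": 0}, {"tx": 0, "ty": 0.011, "tz": 0.04, "twist": 0}, {"tx": 0, "ty": 0.011, "tz": 0.1, "twist": 0}, {"tx": 0, "ty": 0.011, "tz": 0.16, "twist": 0}, {"tx": 0, "ty": 0.011, "tz": 0.21, "twist": 0}, {"tx": 0, "ty": 0.011, "tz": 0.25, "twist": 0}, {"tx": 0, "ty": 0.011, "tz": 0.264, "twist": 0}, {"tx": 0, "ty": 0.011, "tz": 0.264, "twist": 0}]'

```text
t: 14.75
eef_pos: [0.5116, 0.1691, 0.1539]
ee_rot: [-3.14, -0.002, 3.141]
force: [-0.4, 1.0, 0.0]
width: 0.0096
gripper_force: 15.0
```

```bash
python3 - <<'E'
from h import *
grab_frame("wrist");grab_frame("wrist")
im=save("wrist","w9")
mv([.5115,.1685,.104],1.5708)
for p in redmarks(im,(150,100,450,260)): print(p,onz("wrist",p,.08),onz("wrist",p,.076))
t=np.linspace(0,2*np.pi,40)
e=get_state()['eef_pos'];o=cv2.cvtColor(im,cv2.COLOR_RGB2BGR);o=cv2.resize(o,None,fx=4,fy=4,interpolation=cv2.INTER_CUBIC)
def P(X):
    c=C;q=K@(Ti[:3,:3]@X+Ti[:3,3]);return q[:2]/q[2]
C=calibration("wrist");K=np.array(C["camera_matrix"]);Ti=np.linalg.inv(np.array(C["extrinsics"]))
for c,r,z,col in(((.5115,.1685),.021,.076,(0,255,0)),((e[0],e[1]),.0135,e[2]-.061+.011,(255,0,255))):
    pts=np.array([P(np.array([c[0]+r*np.cos(a),c[1]+r*np.sin(a),z])) for a in t])
    cv2.polylines(o,[((pts+.5)*4).astype(np.int32)],True,col,1)
u=P(np.array([.5115,.1685,.076]));x,y=(u*4).astype(int);cv2.imwrite('pics/c9.png',o[max(y-300,0):y+250,x-350:x+350])
E
```

```text
tcp [0.5125 0.1697 0.1557] [3.1411 0.001  3.1414] t 14.9 shift [ 0.0044 -0.0049  0.2068] twist(world ccw 0.000) -4.9351915542616955e-05
[293.1691 165.1852] [0.4745 0.1779 0.08  ] [0.4751 0.1781 0.076 ]
[288.5531 179.09  ] [0.4843 0.1748 0.08  ] [0.4851 0.1749 0.076 ]
[361.8022 232.2148] [0.5239 0.2287 0.08  ] [0.5254 0.2297 0.076 ]
[272.7787 249.1541] [0.5372 0.1633 0.08  ] [0.5389 0.1632 0.076 ]
```

View pics/c9.png

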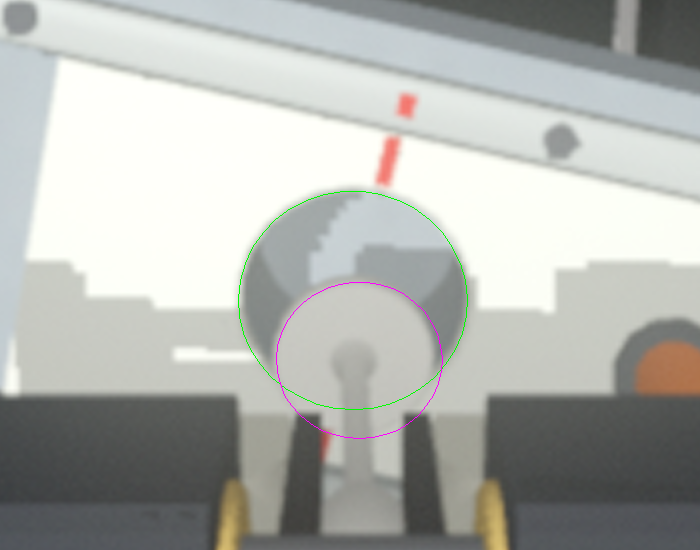

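The hole overlay (green) fits exactly. The real disc sits about 1 mm left of and above its predicted circle, which puts the foot at about (0.5117, 0.1685), centred on the hole. I'll lower straight down 51 mm.

Call:
arm_command --commands '[{"tx": 0, "ty": 0, "tz": 0.01, "twist": 0}, {"tx": 0, "ty": 0, "tz": 0.03, "twist": 0}, {"tx": 0, "ty": 0, "tz": 0.05, "twist": 0}, {"tx": 0, "ty": 0, "tz": 0.07, "twist": 0}, {"tx": 0, "ty": 0, "tz": 0.09, "twist": 0}, {"tx": 0, "ty": 0, "tz": 0.1, "twist": 0}, {"tx": 0, "ty": 0, "tz": 0.1, "twist": 0}, {"tx": 0, "ty": 0, "tz": 0.1, "twist": 0}]'

```text
t: 15.57
eef_pos: [0.512, 0.1694, 0.1298]
ee_rot: [-3.141, -0.0, 3.141]
force: [-0.4, 0.6, -0.7]
width: 0.0095
gripper_force: 15.0
```

Call:
arm_command --commands '[{"tx": 0, "ty": 0, "tz": 0.01, "twist": 0}, {"tx": 0, "ty": 0, "tz": 0.03, "twist": 0}, {"tx": 0, "ty": 0, "tz": 0.05, "twist": 0}, {"tx": 0, "ty": 0, "tz": 0.07, "twist": 0}, {"tx": 0, "ty": 0, "tz": 0.09, "twist": 0}, {"tx": 0, "ty": 0, "tz": 0.1, "twist": 0}, {"tx": 0, "ty": 0, "tz": 0.1, "twist": 0}, {"tx": 0, "ty": 0, "tz": 0.1, "twist": 0}]'

```text
t: 16.23
eef_pos: [0.512, 0.1694, 0.1048]
ee_rot: [-3.141, -0.0, 3.141]
force: [0.0, 0.0, -0.2]
width: 0.0098
gripper_force: 15.0
```

```bash
python3 - <<'E'
from h import *
grab_frame("wrist");grab_frame("wrist")
im=save("wrist","w10")
mv([.512,.169,.104],1.5708); s=get_state();print(s['force'],s['width'],s['gripper_force'],np.abs(s['qd']).max())
C=calibration("wrist");K=np.array(C["camera_matrix"]);Ti=np.linalg.inv(np.array(C["extrinsics"]))
def P(X): q=K@(Ti[:3,:3]@X+Ti[:3,3]);return q[:2]/q[2]
t=np.linspace(0,2*np.pi,40);e=s['eef_pos'];f=4
o=cv2.resize(cv2.cvtColor(im,cv2.COLOR_RGB2BGR),None,fx=f,fy=f,interpolation=cv2.INTER_CUBIC)
for c,r,z,col in(((.5115,.1685),.021,.076,(0,255,0)),((.5115,.1685),.0135,e[2]-.05,(255,0,255)),((.5115,.1685),.002,.076,(0,0,255))):
    pts=np.array([P(np.array([c[0]+r*np.cos(a),c[1]+r*np.sin(a),z])) for a in t])
    cv2.polylines(o,[((pts+.5)*f).astype(np.int32)],True,col,1)
x,y=(P(np.array([.5115,.1685,.076]))*f).astype(int);cv2.imwrite('pics/c10.png',o[max(y-300,0):y+250,x-350:x+350])
E
```

```text
tcp [0.5123 0.1696 0.1053] [3.1413 0.0004 3.1412] t 16.3833 shift [ 0.0011 -0.0023  0.0052] twist(world ccw 0.000) -0.00011728146326706387
[-0.5082 -0.0949 -0.2496] 0.009445514119906167 14.999935793598524 0.001857790846722918
```

View pics/c10.png

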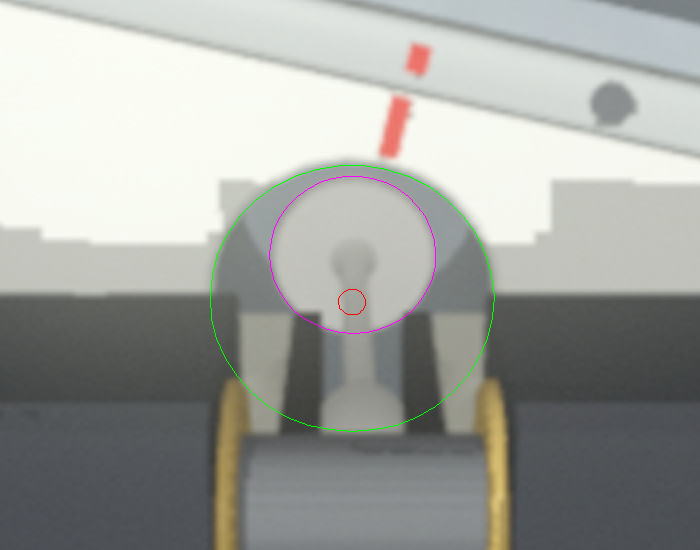

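The disc coincides with the circle centred on the hole axis, about 32 mm below the plate top, and there is no contact force. The plate marks are in line. Handing in.

```bash
python3 -c "
from station import *
print(job_done())"
```

```text
the job is handed in; nothing more can be done
None
```

The job is handed in, though it returned no verdict: the guide plate is set over the well (about 0.7 mm off by the marks), and the small spindle is held still and upright in the middle of the hole, its underside about 32 mm below the plate top, with no contact force showing.

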